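Read a granite sample in the desk colour reader

ROBOT

A 6-joint arm with a two-finger parallel gripper is mounted at the origin on the work surface. World frame = base frame: x ahead of the robot, y to its left, z up, the work surface at z = 0. Lengths are in mm, angles in rad, forces in N, time in s.
With the tool pointing down it reaches from about 350 to 975 mm from the base axis. Payload 7.1 kg.
Tool frame: the origin (TCP) lies midway between the tips of the shut fingers; the grasp point (between the pads) lies 19 mm behind it (ctrl.grasp_offset is the distance from the TCP to the grasp point, in mm); z points along the fingers, y is the line along which they close (so a half turn about z gives the same grasp; the last joint's range is limited). The gripper opens to 88 mm and grips with 3 to 60 N. Pads are 20 mm wide; open, the fingers measure 115 mm over their backs; the gripper's body (75 mm by 178 mm) begins 61 mm behind the grasp point.
Start: joints at [-1.274, 0.423, 1.63, -0, 1.089, -0.019], TCP at [194.128, -594.07, 182.775] pointing down, gripper open.
Joint ranges: [-3, 3], [-0.9, 2.11], [0.09, 2.58], [-1.31, 4.45], [0.11, 2.69], [-2.54, 2.54]. Speed limits (rad/s): [2.39, 2.39, 3.01, 3.14, 3.14, 3.14].

INTERFACE

Orientations are given as a rotation vector (axis times angle).
In Python, from workcell import sensors, viewer, ctrl gives the robot as it stands. The module is installed in compiled form; this text tells all that it offers.
- The arm moves only by the shell command python3 -m handwheel 'ROWS'. ROWS is JSON, a list of rows, each a list of 7 numbers: the shift along the tool's x, y, z in mm, then the turn, a rotation vector about the tool's x, y, z in rad, then the closure, from 0 (fully open) to 1 (shut). In form: [[x, y, z, rx, ry, rz, jaw], ...]. A call has 1 to 10 rows; each row shifts and turns the commanded pose from where the row before left it, along the tool's axes as they then stand; what a row does not reach is not made up. A row lasts 1/8 s, in which the tool goes at most 62.5 mm and 10.7 degrees, less where a joint would pass 70% of its speed; a pose out of reach is approached as far as the arm can. A call is refused whole if a number of a shift passes 62.5 or a number of a turn 0.188, either way. A call with a gripper value outside its range is refused whole. The fingers move at their own pace and stop on an object; the grip force is fixed at half the most. Time passes only in rows, so rows that do not move let the fingers close. It gives the time, the measured TCP pose, the force, the opening and the grip force at its end, in the units of the state.
- sensors.get_obs(): the state, without advancing time (a new reading comes with each control period).
- viewer.get_image(name): name is "side" or "top" or "wrist"; returns a dict with "frame" (480x640x3 uint8, blue, green, red), "fov_y" (degrees; the focal length in pixels is half the picture's height over the tangent of half this angle, whatever the lens; pixels are square), "cx", "cy" (the principal point, pixels), "R" (3x3) and "t" (3): a world point X has camera coordinates R X + t. Camera axes: x right, y down, z forward; pixel columns grow to the right and rows downward; lengths in mm; the calibration is good to about 2 mm. A picture is of the moment at which its call begins. There is no depth.
- ctrl.close_job(): hands the job in; it is judged then, once.
The state is a dict: "t": time; "qpos": joint angles; "qvel": joint speeds; "joint_torque": joint torques, N m; "ee_pos": TCP position; "orientation": TCP orientation; "ft_force": force on the tool from outside, world axes, zero at the start; "moment": the same for the moment, N m; "width": finger opening in mm; "grasp_force": force on a finger pad.
Only numpy, scipy, OpenCV 4.12 (cv2) and the standard library are available. Lean on these libraries where they do the work, as an engineer would, in place of code of your own. Each camera call takes 0.05 s, during which the arm holds its last target. There are 200 camera calls.

TASK

Lay the red-brown granite sample flat in the square pocket of the reader's sliding tray and let go of it. Then take the tray by its orange grip and slide it under the white reader until you feel the ball click into the notch, without pushing on through it. Finish still holding the orange grip with the tray steady in the notch while the sample is read, and leave the other samples, the mug and the stapler where they are.

Things in the scene. Friction and masses are not known exactly. Their poses are not given: they have to be found in the camera images.
- tile_red: Red-brown speckled granite sample, 50 x 50 x 18 mm, about 0.12 kg, lying flat on the desk. Origin: centre of its underside; x and y run along its sides, z up. It lies in one of three spots (two other samples lie in the others).
- tile_black: Black granite sample of the same size; leave it. Origin: centre of its underside.
- tile_grey: Light grey granite sample of the same size; leave it. Origin: centre of its underside.
- rail: Grey bed plate 130 x 520 x 6 mm fixed on the desk with two aluminium rails along its y axis up to 22 mm above the desk and black end stops 36 mm high. Origin: under its centre, at desk height. Its own +y is the direction in which the tray slides towards and under the reader.
- tray: White tray sliding along the rail's +y, axes as the rail's, starting short of the reader. Origin: under the pocket's centre at the tray's underside, 23 mm above the desk. Plate 72 mm wide, 8 mm thick, y = -127 to +38 mm. Sliding friction about 1.5 N; it stays where it is left and runs at least 45 mm beyond the notch. In the notch its origin is at notch.
- pocket (a point): Centre of the pocket's floor in the tray, 31 mm above the desk. The pocket is 56 x 56 mm inside, square to the tray, with a black rim 5 mm thick and 5 mm high, so a seated sample stands 13 mm above the rim.
- grip (a point): Centre of the top face of the tray's orange upright grip, 83 mm above the desk, 105 mm from the pocket's centre towards -y. The grip is a block 36 mm wide (x), 14 mm thick (y) and 52 mm high: pinch it from above along the sliding direction y.
- reader: White colour reader bridging the rail, clamped at a spot along it that varies; axes as the rail's. Origin: at desk height under the middle of the bridge, on the rail's centre line. Head 118 (x) x 80 (y) mm, from 60 to 104 mm above the desk, on grey legs 92 mm apart inside; an orange stroke on each end of the head marks its middle.
- notch (a point): Where tray's origin is when the ball sits in the notch: 23 mm above the reader's origin. A sprung ball under the tray meets two pins. Sliding +y, resistance grows by about 5 to 10 N from 12 mm before the notch and fades by 6 mm before it; then the ball pulls the tray in (click). A like resistance starts right at the notch; 6 mm beyond, the ball jumps out.
- mug: Blue mug, 80 mm across and 95 mm high with a handle; leave it. Origin: centre of its underside.
- stapler: Green and black stapler, 140 x 36 x 45 mm; leave it. Origin: centre of its underside, x along its length.
Not all that is in view belongs to the job. Several things look just like the tile_red: the one meant starts farthest to the robot's right. Several things have the shape of the reader; the one meant has the colours described above.

How it is judged (in metres and radians):
On the way, in this order (a step that is already met when the one before it is completed fails the run):
1. the red-brown sample lies flat in the tray's pocket and the fingers have let go of it (x of tile_red in the frame of tray between -0.005 and 0.005 m and y of tile_red in the frame of tray between -0.005 and 0.005 m and z of tile_red in the frame of tray between 0.0055 and 0.0105 m and angle between tile_red's own z axis and vertical below 0.08 rad and contact force between the fingers and tile_red below 0.1 N), for 0.2 s.
2. the tray, with the sample in it, is in the notch, held by the fingers (x of tile_red in the frame of tray between -0.005 and 0.005 m and y of tile_red in the frame of tray between -0.005 and 0.005 m and z of tile_red in the frame of tray between 0.0055 and 0.0105 m and angle between tile_red's own z axis and vertical below 0.08 rad and y of tray in the frame of reader between -0.003 and 0.003 m and contact force between the fingers and tray above 1 N), for 0.5 s.
At the end, for the whole second after the job is handed in: The tray rests within 3 mm of the notch along the rail with the fingers still pressing on it with more than 1 N, and the red-brown sample lies flat in its pocket (centre within 5 mm in x and y, on the floor within 2.5 mm, tilt under 0.08 rad), everything still (all of step 2 and linear speed of each of tray, tile_red below 0.01 m/s and contact force between the fingers and tile_red below 0.1 N); the arm keeps its last pose, push and grip.
It fails at once if the tray is pushed more than 12 mm past the notch (y of tray in the frame of reader above 0.012 m).
It fails at once if another sample, the mug or the stapler is moved more than 20 mm (distance of any of tile_black, tile_grey, mug, stapler from where it was at the start of the episode above 0.02 m).
It also fails if it takes over 58 s, if anything falls off the work surface, if the arm or the gripper's body presses on something with over 40 N, if the wrist force passes 120 N, or if a joint passes its speed limit or range.

## Working session

There is one attempt and no reset: what is moved stays moved. The work goes in short steps, Python scripts to look and compute and a shell command to move; the robot and the scene stay as the last step left them, time stands still between calls to the robot, and variables do not carry over. Pictures are saved under pics/ and viewed, at most 10 in all, crops included, and the job is handed in when it is done.

```bash
mkdir -p pics
cat > h.py <<'E'
import numpy as np,cv2,pickle,sys
from workcell import sensors,viewer,ctrl
from scipy.spatial.transform import Rotation as Rn
def grab(n,tag):
    im=viewer.get_image(n); pickle.dump(im,open(f'pics/{tag}.pkl','wb')); cv2.imwrite(f'pics/{tag}.png',im['frame']); return im
def load(tag): return pickle.load(open(f'pics/{tag}.pkl','rb'))
def pix2w(im,u,v,z):
    f=240/np.tan(np.radians(im['fov_y'])/2); R=np.array(im['R']);t=np.array(im['t'])
    d=R.T@np.array([(u-im['cx'])/f,(v-im['cy'])/f,1]); c=-R.T@t
    return c+d*(z-c[2])/d[2]
def w2pix(im,X):
    f=240/np.tan(np.radians(im['fov_y'])/2); p=np.array(im['R'])@np.array(X)+np.array(im['t'])
    return p[:2]/p[2]*f+[im['cx'],im['cy']]
E
python3 - <<'E'
from h import *
for n in('top','side'):
    im=grab(n,n+'0'); print(n,{k:v for k,v in im.items() if k!='frame'})
o=sensors.get_obs();print(o, Rn.from_rotvec(o['orientation']).as_matrix().round(3),ctrl.grasp_offset)
E
```

```text
top {'fov_y': 54.92258179208968, 'cx': 323.84703266349413, 'cy': 237.62222771726644, 'R': array([[ 0.02945085, -0.99951723,  0.00989677],
       [-0.9955865 , -0.0302148 , -0.08885152],
       [ 0.08910765, -0.00723634, -0.99599571]]), 't': array([ -10.10831088,  584.70113133, 1257.05237748])}
side {'fov_y': 46.85237037292525, 'cx': 321.4362203761097, 'cy': 240.5446667579808, 'R': array([[-0.79045601, -0.61224757,  0.01822688],
       [-0.42573734,  0.52777702, -0.7349824 ],
       [ 0.44037145, -0.58873112, -0.67784117]]), 't': array([ 460.28407145,  310.93962664, 1226.718125  ])}
{'t': 0.1, 'qpos': array([-1.27396216e+00,  4.23771344e-01,  1.63058495e+00,  1.93852157e-05,
        1.08858222e+00, -1.90377859e-02]), 'qvel': array([ 0.00126436, -0.0020245 ,  0.00032678, -0.00114261, -0.00173533,
        0.00188453]), 'joint_torque': array([ 2.46844511e-04, -5.45614779e+01, -2.74324501e+01,  6.45519909e-02,
        1.88148947e-02, -3.54563849e-05]), 'ee_pos': array([ 194.0036982 , -593.56161183,  182.08638495]), 'orientation': array([-3.10117601e+00, -4.93886372e-01,  2.65873909e-04]), 'ft_force': array([-0.4863883 ,  0.27491851,  0.15096433]), 'moment': array([-0.0227477 ,  0.03880405,  0.07207255]), 'grasp_force': 0.0, 'width': 87.90208596172366} [[ 0.951  0.311 -0.   ]
 [ 0.311 -0.951  0.001]
 [ 0.    -0.001 -1.   ]] 18.700000000000003
```

View pics/top0.png

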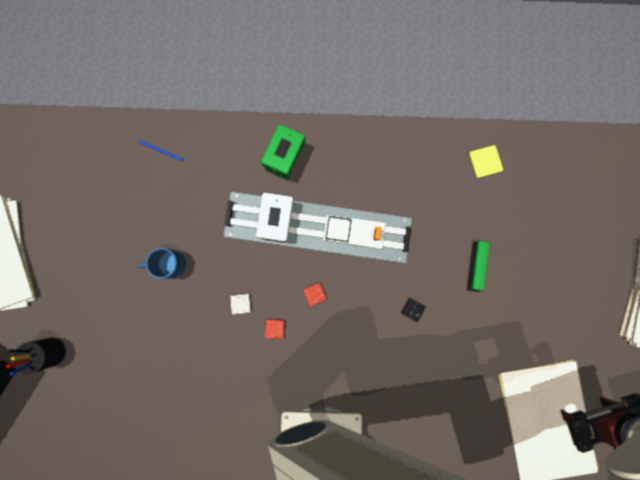

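View pics/side0.png

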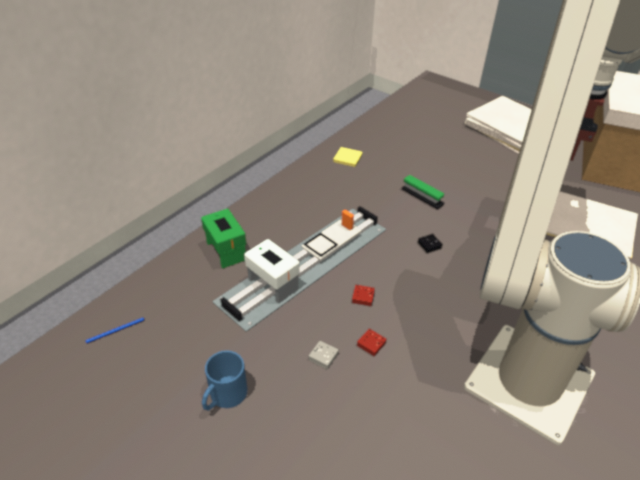

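Top picture: two red tiles lie at (315,294) and (275,329), with grey at (240,304) and black at (413,310). The robot's right (-y) is image right, so the target is (315,294). The reader is the white one at (275,217); the green one at (283,152) is a decoy. The tray pocket is at (339,229) and the orange grip at (378,233). The side picture agrees, with the target at (364,295). Next is one close crop.

Run:
```python
from h import *
a=load('top0')['frame'][185:335,220:420]
cv2.imwrite('pics/crop0.png',cv2.resize(a,None,fx=4,fy=4,interpolation=cv2.INTER_CUBIC))
```

```text
(no output)
```

View pics/crop0.png

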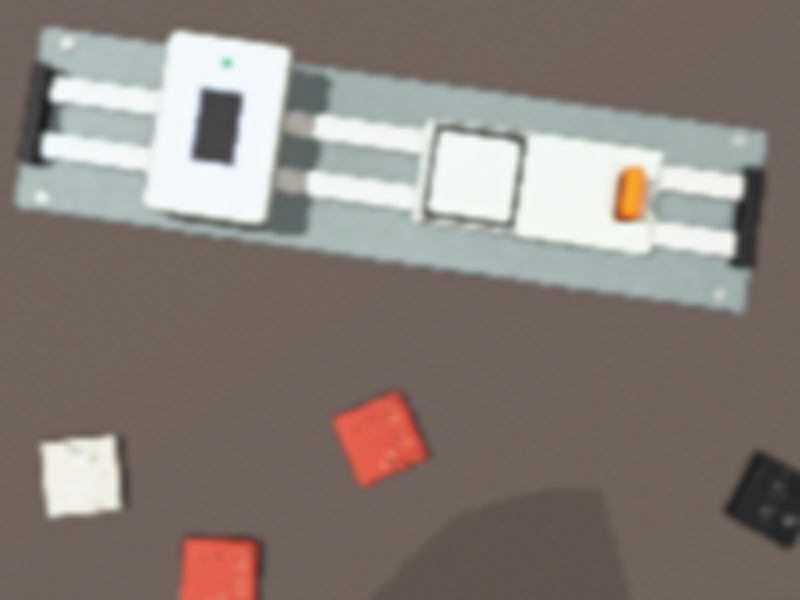

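The crop confirms the red tile with corners at (333,421), (399,390), (428,457) and (366,487). The pocket centre is at (475,174), the grip top at (631,193), the reader head runs from (170,32) to (268,222), and the rail corners are clear. Now the positions.

Run:
```python
from h import *
im=load('top0')
P=lambda c,z:pix2w(im,220+(c[0]+.5)/4-.5,185+(c[1]+.5)/4-.5,z)
def rep(n,cs,z):
    w=np.array([P(c,z) for c in cs]); print(n,w.mean(0).round(1),'edges',[ (round(np.linalg.norm(w[(i+1)%len(w)]-w[i]),1),round(np.degrees(np.arctan2(*(w[(i+1)%len(w)]-w[i])[1::-1])),1)) for i in range(len(w))])
    return w
rep('rail',[(42,27),(766,130),(745,312),(15,207)],6)
rep('tile',[(333,421),(399,390),(428,457),(366,487)],18)
rep('pocket',[(438,126),(525,136),(516,227),(425,216)],36)
rep('tray',[(430,120),(661,151),(650,255),(413,220)],31)
rep('grip',[(622,167),(646,169),(641,219),(615,217)],83)
rep('reader',[(170,32),(291,46),(267,222),(147,206)],104)
# side-view red centroid
s=load('side0');
for nm,I,c,in (('top',im,(315,294)),('side',s,(364,295))):
    hsv=cv2.cvtColor(I['frame'],cv2.COLOR_BGR2HSV); m=((hsv[...,0]<10)|(hsv[...,0]>170))&(hsv[...,1]>140)&(hsv[...,2]>60)
    n,l,st,ce=cv2.connectedComponentsWithStats(m.astype(np.uint8))
    k=min(range(1,n),key=lambda k:np.hypot(*(ce[k]-c))); print(nm,ce[k],st[k],pix2w(I,*ce[k],13 if nm=='side' else 17))
```

```text
rail [616.8  25.8   6. ] edges [(np.float64(519.3), np.float64(-96.4)), (np.float64(130.2), np.float64(174.2)), (np.float64(519.1), np.float64(83.5)), (np.float64(129.5), np.float64(-5.7))]
tile [427.4  27.1  18. ] edges [(np.float64(50.4), np.float64(-63.2)), (np.float64(50.3), np.float64(-154.8)), (np.float64(47.4), np.float64(117.3)), (np.float64(50.7), np.float64(28.6))]
pocket [609.9 -32.6  36. ] edges [(np.float64(60.6), np.float64(-94.8)), (np.float64(63.5), np.float64(175.8)), (np.float64(63.2), np.float64(84.8)), (np.float64(63.2), np.float64(-6.5))]
tray [604.7 -76.3  31. ] edges [(np.float64(162.0), np.float64(-95.9)), (np.float64(72.9), np.float64(175.0)), (np.float64(165.6), np.float64(83.3)), (np.float64(70.8), np.float64(-7.9))]
grip [ 596.7 -134.2   83. ] edges [(np.float64(16.0), np.float64(-93.0)), (np.float64(33.6), np.float64(175.4)), (np.float64(17.3), np.float64(87.3)), (np.float64(33.8), np.float64(-6.8))]
reader [630.2 139.2 104. ] edges [(np.float64(80.0), np.float64(-94.9)), (np.float64(117.0), np.float64(174.4)), (np.float64(78.9), np.float64(84.1)), (np.float64(115.6), np.float64(-5.1))]
top [314.58928571 294.08630952] [304 283  23  23 336] [427.95685734  28.29862821  17.        ]
side [362.90229885 294.73563218] [353 285  21  20 348] [427.25142316  30.8704047   13.        ]
```

```bash
python3 -m handwheel '[[35,-43,0,0,0,0,0],[35,-43,0,0,0,0,0],[35,-43,0,0,0,0,0],[35,-43,0,0,0,0,0],[35,-43,0,0,0,0,0],[35,-43,0,0,0,0,0],[35,-43,0,0,0,0,0],[35,-43,0,0,0,0,0],[35,-43,0,0,0,0,0],[35,-43,0,0,0,0,0]]'
python3 -m handwheel '[[33,-43,0,0,0,0,0],[33,-43,0,0,0,0,0],[0,0,0,0,0,-0.164,0],[0,0,0,0,0,0,0],[0,0,0,0,0,0,0]]'
cat >> h.py <<'E'
def state():
    o=sensors.get_obs(); M=Rn.from_rotvec(o['orientation']).as_matrix()
    print('t',round(o['t'],2),'p',o['ee_pos'].round(1),'yawY',np.degrees(np.arctan2(M[1,1],M[0,1])).round(2),'z',M[:,2].round(3),'w',round(o['width'],1),'gf',round(o['grasp_force'],1),'F',o['ft_force'].round(1)); return o,M
def need(x,y,z):
    o,M=state(); print('tool shift',(M.T@(np.array([x,y,z])-o['ee_pos'])).round(1))
E
python3 - <<'E'
from h import *
need(427.5,28.5,8); im=grab('wrist','w0'); print(im['R'],im['t'],w2pix(im,[427.5,28.5,18]))
E
```

```text
t: 1.35
ee_pos: [393.6, -74.9, 182.9]
orientation: [3.102, 0.494, 0.001]
ft_force: [0.2, 0.0, -0.4]
width: 87.6
grasp_force: 0.0
t: 1.98
ee_pos: [429.0, 25.2, 182.6]
orientation: [-3.053, -0.741, 0.001]
ft_force: [0.4, 1.1, 0.0]
width: 87.7
grasp_force: 0.0
t 1.98 p [429.   25.2 182.6] yawY -62.72 z [-0. -0. -1.] w 87.7 gf 0.0 F [0.4 1.1 0. ]
tool shift [  0.3  -3.6 174.6]
[[ 4.58434578e-01 -8.88728132e-01  2.11140605e-04]
 [-8.62137006e-01 -4.44660313e-01  2.42892960e-01]
 [-2.15771920e-01 -1.11532563e-01 -9.70053074e-01]] [-174.32037032  351.63573463  484.0586672 ] [315.07443514 207.31696326]
```

View pics/w0.png

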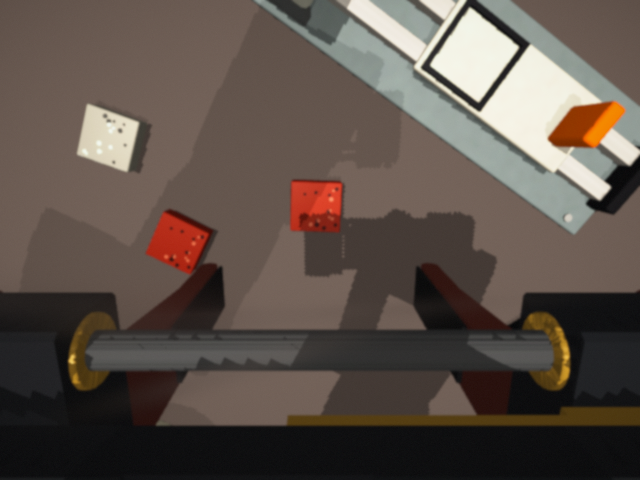

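The wrist picture shows the tile squarely aligned, corners (291,180) to (342,232), and the pocket rim's outer corners at about (470,0), (527,43), (480,110) and (424,67).

Run:
```python
from h import *
im=load('w0')
hsv=cv2.cvtColor(im['frame'],cv2.COLOR_BGR2HSV)
w=np.array([pix2w(im,u,v,18) for u,v in [(291,180),(343,180),(342,231),(291,230)]]);print(w.mean(0),np.linalg.norm(w-np.roll(w,1,0),axis=1))
w=np.array([pix2w(im,u,v,36) for u,v in [(470,0),(527,43),(480,110),(424,67)]]);print(w.mean(0),np.linalg.norm(w-np.roll(w,1,0),axis=1))
w=np.array([pix2w(im,*p,18) for p in [(291,180),(343,180)]]);print(np.degrees(np.arctan2(*(w[1]-w[0])[1::-1])))
need(427.5,28,9)
```

```text
[429.72278853  27.78475785  18.        ] [49.83602588 50.36715014 50.8602717  51.06392051]
[609.51813269 -31.81236713  36.        ] [61.86479074 60.83148807 63.9482856  62.58046254]
-62.71514353555103
t 2.02 p [429.   25.  182.7] yawY -62.71 z [-0. -0. -1.] w 87.9 gf 0.0 F [-0.7  0.3 -1.3]
tool shift [ 1.000e-01 -3.300e+00  1.737e+02]
```

```bash
python3 -m handwheel '[[0,-3,45,0,0,0,0],[0,0,45,0,0,0,0],[0,0,40,0,0,0,0],[0,0,25,0,0,0,0],[0,0,19,0,0,0,0],[0,0,0,0,0,0,0]]' && python3 -c "
from h import *
need(428.5,28,9)"
```

```text
t: 2.78
ee_pos: [426.8, 27.5, 7.8]
orientation: [-3.052, -0.742, 0.004]
ft_force: [-0.1, 0.9, -0.1]
width: 88.1
grasp_force: 0.0
t 2.77 p [426.8  27.5   7.8] yawY -62.68 z [-0.003 -0.    -1.   ] w 88.1 gf 0.0 F [-0.1  0.9 -0.1]
tool shift [ 1.7  0.4 -1.2]
```

```bash
python3 -m handwheel '[[0,0,0,0,0,0,1],[0,0,0,0,0,0,1],[0,0,0,0,0,0,1],[0,0,0,0,0,0,1],[0,0,0,0,0,0,1],[0,0,0,0,0,0,1]]' && python3 -c "
from h import *
need(610,-32.3,60)"
```

```text
t: 3.52
ee_pos: [428.0, 28.3, 8.8]
orientation: [-3.052, -0.746, -0.0]
ft_force: [0.9, 0.1, 0.1]
width: 31.1
grasp_force: 0.0
t 3.52 p [428.   28.3   8.8] yawY -62.51 z [ 0.  0. -1.] w 31.1 gf 0.0 F [0.9 0.1 0.1]
tool shift [133.5 137.8 -51.2]
```

```bash
python3 -c "
from h import *
state();grab('wrist','w1')"
```

```text
t 3.52 p [428.   28.3   8.8] yawY -62.51 z [ 0.  0. -1.] w 31.1 gf 0.0 F [0.9 0.1 0.1]
```

View pics/w1.png

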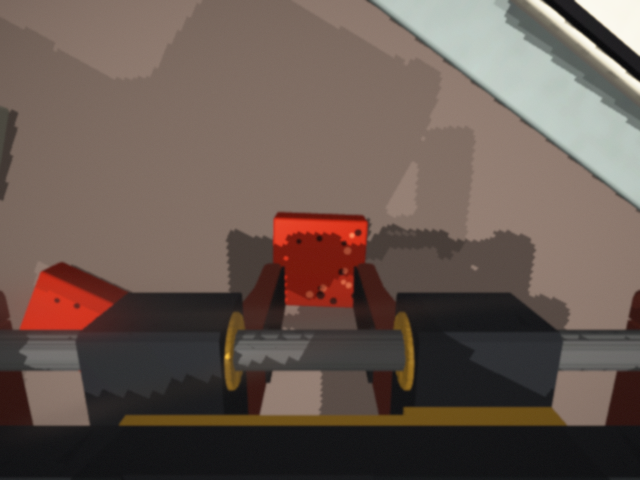

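The wrist picture shows the tile at (275–367, 213–305) with the finger tips at its left and right edges, around row 268. The reading of 31 mm doesn't fit a 50 mm tile, so I'll check the projection and hold a little longer.

```bash
python3 -m handwheel '[[0,0,0,0,0,0,1]]'; python3 -c "
from h import *
o,M=state(); im=load('w1'); p=o['ee_pos']
for w in (15.5,25):
  for z in (0,-10,-19): print(w,z,[w2pix(im,p+M@np.array([x,s*w,z])).round() for s in(-1,1) for x in(-10,10)])
w=np.array([pix2w(im,u,v,18) for u,v in [(275,219),(367,219),(367,306),(275,304)]]);print(w)"
```

```text
t: 3.7
ee_pos: [427.9, 28.3, 8.8]
orientation: [-3.052, -0.746, 0.0]
ft_force: [-0.7, 0.0, -0.5]
width: 17.4
grasp_force: 0.0
t 3.7 p [427.9  28.3   8.8] yawY -62.51 z [-0.  0. -1.] w 17.4 gf 0.0 F [-0.7  0.  -0.5]
15.5 0 [array([291., 276.]), array([291., 242.]), array([346., 276.]), array([347., 242.])]
15.5 -10 [array([290., 283.]), array([290., 247.]), array([347., 283.]), array([348., 247.])]
15.5 -19 [array([289., 289.]), array([288., 252.]), array([349., 289.]), array([349., 252.])]
25 0 [array([275., 276.]), array([274., 242.]), array([363., 276.]), array([364., 242.])]
25 -10 [array([273., 283.]), array([272., 247.]), array([365., 283.]), array([366., 247.])]
25 -19 [array([271., 289.]), array([269., 252.]), array([367., 289.]), array([368., 252.])]
[[439.72389058  60.2007057   18.        ]
 [461.89192518  17.60686881  18.        ]
 [418.9616739   -6.46248979  18.        ]
 [396.53033101  39.24207359  18.        ]]
```

```bash
python3 -c "
from h import *
a=grab('wrist','w2')['frame'];b=grab('side','s2')['frame'][200:350,280:480]
cv2.imwrite('pics/c2.png',np.hstack([cv2.resize(a[180:420,200:440],(400,400)),cv2.resize(b,(400,400))]))
state()"
```

```text
t 3.8 p [427.9  28.3   8.8] yawY -62.51 z [-0.  0. -1.] w 9.0 gf 0.0 F [0.6 0.  0.1]
```

View pics/c2.png

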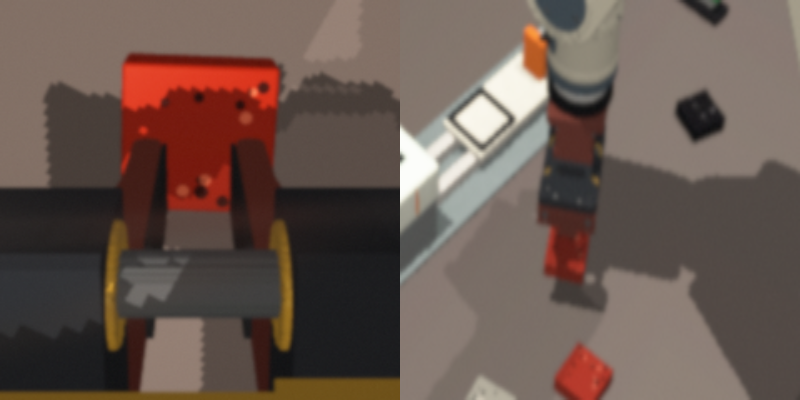

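The fingers are closing in front of the tile without touching it: tips at about wrist row 264 and side (362,285), tile unmoved. I'll triangulate the tips from both views.

```bash
python3 -c "
from h import *
o,M=state()
W,S=load('w2'),load('s2')
def ray(im,u,v):
  a=pix2w(im,u,v,0);b=pix2w(im,u,v,200);return a,(b-a)/np.linalg.norm(b-a)
a,d=ray(W,320,264);b,e=ray(S,362,285)
A=np.stack([d,-e],1);s=np.linalg.lstsq(A,b-a,rcond=None)[0];X,Y=a+s[0]*d,b+s[1]*e
print(X,Y,'tool frame',M.T@((X+Y)/2-o['ee_pos']))
p=o['ee_pos'];print('tcp in side',w2pix(S,p),'tool -20',w2pix(S,p-20*M[:,2]), 'tcp->wrist',w2pix(W,p))
print('cam in tool frame',M.T@(-W['R'].T@W['t']-p))
"; python3 -m handwheel '[[0,0,0,0,0,0,1],[0,0,0,0,0,0,1]]'
```

```text
t 3.8 p [427.9  28.3   8.8] yawY -62.51 z [-0.  0. -1.] w 9.0 gf 0.0 F [0.6 0.  0.1]
[435.82308798  31.7700525   41.99913407] [433.65694041  29.16836643  43.06458776] tool frame [  7.0607954    1.22555675 -33.78033292]
tcp in side [363.15170073 295.1437774 ] tool -20 [363.7080437  289.77580443] tcp->wrist [318.76405581 259.48529943]
cam in tool frame [ 6.57879060e+01 -6.13975210e-02 -2.01569261e+02]
t: 4.05
ee_pos: [427.9, 28.3, 8.8]
orientation: [-3.052, -0.746, 0.0]
ft_force: [-0.0, -0.3, -0.6]
width: 0.6
grasp_force: 0.0
```

The tips are about 33 mm above the reported TCP, so the reported z can't be trusted here. The closed fingers sit right over the tile, so I'll probe its top (18 mm) gently to calibrate.

```bash
python3 -m handwheel '[[0,0,4,0,0,0,1],[0,0,4,0,0,0,1],[0,0,4,0,0,0,1],[0,0,2,0,0,0,1],[0,0,0,0,0,0,1]]'; for i in 1 ; do python3 -m handwheel '[[0,0,2,0,0,0,1],[0,0,0,0,0,0,1]]'; done
```

```text
t: 4.68
ee_pos: [427.8, 28.3, -5.4]
orientation: [-3.052, -0.746, 0.001]
ft_force: [0.1, -1.1, -0.3]
width: 0.9
grasp_force: 0.0
t: 4.92
ee_pos: [427.9, 28.3, -7.3]
orientation: [-3.052, -0.746, 0.0]
ft_force: [-0.3, -0.7, -0.3]
width: 0.4
grasp_force: 0.0
```

```bash
python3 -m handwheel '[[0,0,2,0,0,0,1],[0,0,0,0,0,0,1]]'; python3 -m handwheel '[[0,0,1.5,0,0,0,1],[0,0,0,0,0,0,1]]'; python3 -m handwheel '[[0,0,1.5,0,0,0,1],[0,0,0,0,0,0,1]]'
```

```text
t: 5.18
ee_pos: [427.8, 28.3, -9.3]
orientation: [-3.052, -0.746, 0.0]
ft_force: [-0.2, -0.1, -0.1]
width: 0.7
grasp_force: 0.0
t: 5.42
ee_pos: [427.9, 28.3, -10.8]
orientation: [-3.052, -0.746, 0.0]
ft_force: [-0.5, 0.3, -0.6]
width: 0.2
grasp_force: 0.0
t: 5.68
ee_pos: [427.8, 28.3, -12.3]
orientation: [-3.052, -0.746, 0.0]
ft_force: [0.1, 0.0, 0.6]
width: 0.3
grasp_force: 0.0
```

```bash
python3 -m handwheel '[[0,0,1.5,0,0,0,1],[0,0,0,0,0,0,1]]'
```

```text
t: 5.92
ee_pos: [427.8, 28.3, -13.8]
orientation: [-3.052, -0.746, 0.0]
ft_force: [-0.9, -0.1, -0.3]
width: 0.4
grasp_force: 0.0
```

```bash
python3 -m handwheel '[[0,0,1.5,0,0,0,1],[0,0,0,0,0,0,1]]'; python3 -m handwheel '[[0,0,1.5,0,0,0,1],[0,0,0,0,0,0,1]]'
```

```text
t: 6.18
ee_pos: [427.8, 28.3, -15.3]
orientation: [-3.052, -0.746, 0.0]
ft_force: [0.2, 0.5, 0.0]
width: 0.6
grasp_force: 0.0
t: 6.42
ee_pos: [427.8, 28.3, -16.8]
orientation: [-3.052, -0.746, 0.0]
ft_force: [0.3, 2.1, -0.7]
width: 0.7
grasp_force: 0.0
```

```bash
python3 -m handwheel '[[0,0,1.5,0,0,0,1],[0,0,0,0,0,0,1]]'
```

```text
t: 6.68
ee_pos: [427.8, 28.3, -18.3]
orientation: [-3.052, -0.747, 0.0]
ft_force: [-0.1, 0.3, 0.6]
width: 0.3
grasp_force: 0.0
```

```bash
python3 -m handwheel '[[0,0,1.5,0,0,0,1],[0,0,0,0,0,0,1]]'
```

```text
t: 6.92
ee_pos: [427.8, 28.3, -19.8]
orientation: [-3.052, -0.747, 0.0]
ft_force: [-0.3, 1.0, -0.1]
width: 0.4
grasp_force: 0.0
```

```bash
python3 -m handwheel '[[0,0,1.5,0,0,0,1],[0,0,0,0,0,0,1]]'; python3 -c "
from h import *
a=grab('wrist','w3')['frame'];b=grab('side','s3')['frame'][240:340,310:410]
cv2.imwrite('pics/c3.png',np.hstack([cv2.resize(a[180:420,200:440],(400,400)),cv2.resize(b,(400,400))]))
state()"
```

```text
t: 7.18
ee_pos: [427.8, 28.3, -21.3]
orientation: [-3.052, -0.747, 0.0]
ft_force: [0.4, 1.2, 0.4]
width: 0.2
grasp_force: 0.0
t 7.28 p [427.9  28.3 -21.2] yawY -62.51 z [-0.  0. -1.] w 0.8 gf 0.0 F [0.  0.2 0.4]
```

View pics/c3.png

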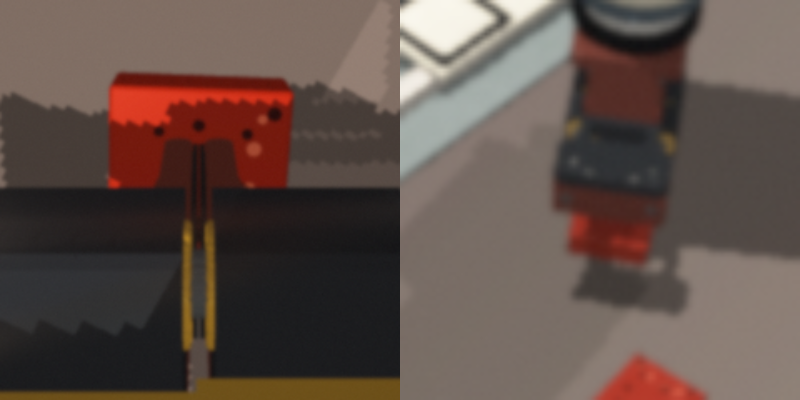

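Still above the tile: the tips are at wrist crop (198,140), and their shadow is now almost at the tips, so contact is close.

```bash
python3 -m handwheel '[[0,0,1.5,0,0,0,1],[0,0,0,0,0,0,1]]'
```

```text
t: 7.52
ee_pos: [428.0, 28.3, -21.7]
orientation: [3.052, 0.747, 0.001]
ft_force: [-3.6, 0.0, 19.6]
width: 0.6
grasp_force: 10.3
```

```bash
python3 -m handwheel '[[0,0,1.5,0,0,0,1],[0,0,0,0,0,0,1]]'
```

```text
t: 7.78
ee_pos: [428.1, 28.3, -21.9]
orientation: [3.051, 0.746, 0.001]
ft_force: [-9.4, -0.6, 46.3]
width: 0.4
grasp_force: 23.2
```

```bash
python3 -m handwheel '[[0,0,1.5,0,0,0,1],[0,0,0,0,0,0,1]]'
```

```text
t: 8.02
ee_pos: [428.1, 28.3, -22.0]
orientation: [3.051, 0.746, 0.002]
ft_force: [-13.7, -1.0, 73.0]
width: 0.3
grasp_force: 36.5
```

Contact: the tile top (18 mm) matches reported z = -21.4, so true z = reported + 39.4. Backing off and opening.

```bash
python3 -m handwheel '[[0,0,-10,0,0,0,1],[0,0,-10,0,0,0,0],[0,0,0,0,0,0,0],[0,0,0,0,0,0,0],[0,0,0,0,0,0,0],[0,0,0,0,0,0,0],[0,0,0,0,0,0,0],[0,0,0,0,0,0,0]]'; python3 -c "
from h import *
need(428,28.3,-31)
im=grab('wrist','w4');hsv=cv2.cvtColor(im['frame'],cv2.COLOR_BGR2HSV); m=((hsv[...,0]<10)|(hsv[...,0]>170))&(hsv[...,1]>150)&(hsv[...,2]>60);m=m.astype(np.uint8)
n,l,st,ce=cv2.connectedComponentsWithStats(m); print(st[(st[:,4]>300)])
u,v=w2pix(im,[428,28,18]);print(u,v, [w2pix(im,[428+25*c,28+25*s,18]).round() for c,s in ((.46,-.89),(-.46,.89),(.89,.46),(-.89,-.46))])"
```

```text
t: 9.02
ee_pos: [427.8, 28.3, -5.8]
orientation: [-3.052, -0.746, 0.0]
ft_force: [-0.5, -0.1, -0.3]
width: 67.1
grasp_force: 0.0
t 9.03 p [427.8  28.3  -5.8] yawY -62.51 z [-0.  0. -1.] w 67.1 gf 0.0 F [-0.5 -0.1 -0.3]
tool shift [ 0.2  0.  25.2]
[[     0      0    640    480 295818]
 [   269    218    103    102   9720]
 [     8    271     81     43   1306]]
319.3773537501995 274.3378524472659 [array([369., 274.]), array([269., 274.]), array([320., 226.]), array([319., 320.])]
```

```bash
python3 -m handwheel '[[0,0,0,0,0,0,0],[0,0,0,0,0,0,0],[0,0,12,0,0,0,0],[0,0,13,0,0,0,0],[0,0,0,0,0,0,0],[0,0,0,0,0,0,1],[0,0,0,0,0,0,1],[0,0,0,0,0,0,1],[0,0,0,0,0,0,1],[0,0,0,0,0,0,1]]'; python3 -m handwheel '[[0,0,0,0,0,0,1]]'
```

```text
t: 10.32
ee_pos: [428.1, 28.3, -30.5]
orientation: [3.052, 0.746, 0.001]
ft_force: [0.1, -0.1, 2.6]
width: 50.0
grasp_force: 29.7
t: 10.45
ee_pos: [428.1, 28.3, -30.5]
orientation: [3.052, 0.747, 0.001]
ft_force: [-0.6, 0.0, 5.1]
width: 49.8
grasp_force: 29.7
```

```bash
python3 -m handwheel '[[0,0,-20,0,0,0,1],[0,0,-40,0,0,0,1],[33,34,-10,0,0,0,1],[33.5,34.5,0,0,0,0,1],[33.5,34.5,0,0,0,0,1],[33.5,34.5,0,0,0,0,1],[0,0,0,0,0,0.148,1],[0,0,0,0,0,0.148,1],[0,0,0,0,0,0.148,1],[0,0,0,0,0,0.148,1]]'; python3 -m handwheel '[[0,0,0,0,0,0,1],[0,0,0,0,0,0,1]]'; python3 -c "
from h import *
need(610,-32.3,8);im=grab('wrist','w5')
a=im['frame'].copy();print(w2pix(im,[610,-32.3,36]))
cv2.imwrite('pics/w5b.png',cv2.resize(a[60:360,120:520],(800,600),interpolation=cv2.INTER_CUBIC))"
```

```text
t: 11.7
ee_pos: [609.2, -32.1, 38.7]
orientation: [-3.136, 0.184, 0.002]
ft_force: [0.4, 1.0, -0.6]
width: 49.6
grasp_force: 29.7
t: 11.95
ee_pos: [609.5, -32.0, 39.0]
orientation: [-3.137, 0.172, 0.001]
ft_force: [-0.0, -0.2, -1.2]
width: 49.6
grasp_force: 29.8
t 11.95 p [609.5 -32.   39. ] yawY -96.27 z [-0.  0. -1.] w 49.6 gf 29.8 F [-0.  -0.2 -1.2]
tool shift [ 0.5  0.2 31. ]
[319.11847852 257.09896432]
```

View pics/w5b.png

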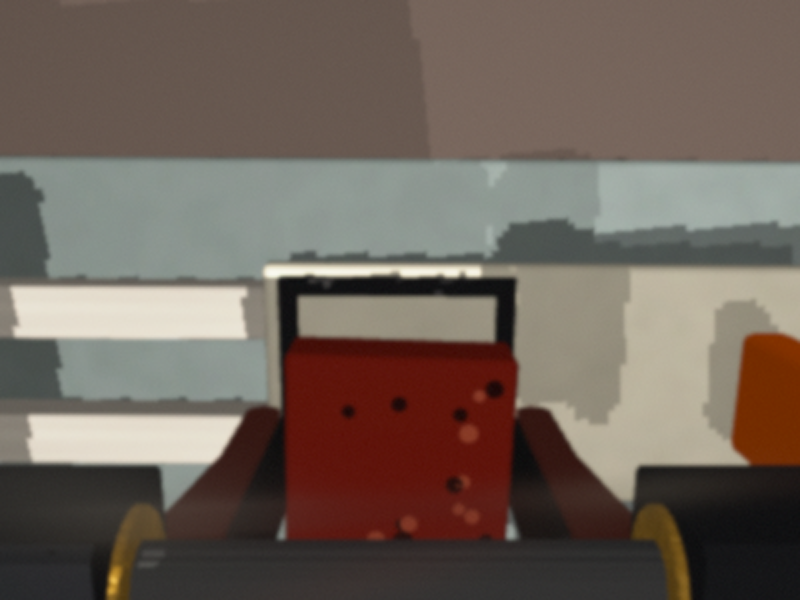

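The picture shows the tile held over the pocket. The rim's far edge is at crop row 278 (outer) and 296 (inner), columns 280–517. The tile's far top edge is at row ~356 and its bottom edge at ~342, columns 288–516, with a tilt of about 1°.

```bash
python3 -c "
from h import *
o,M=state();im=load('w5');p=o['ee_pos'];T=lambda u,v,z:(M.T@(pix2w(im,120+(u+.5)/2-.5,60+(v+.5)/2-.5,z)-p))[:2].round(1)
for n,u,v,z in [('rim outer L',280,279,36),('rim outer R',517,279,36),('inner L',297,296,36),('inner R',497,296,36),('tile top L',288,352,87.5),('tile top R',516,360,87.5),('bot L',291,340,69.5),('bot R',515,344,69.5),('tray edge',400,268,31),('gripedgeL',742,335,83)]: print(n,T(u,v,z))
need(610,-32.3,8)"
```

```text
t 12.0 p [609.6 -32.1  39.1] yawY -96.3 z [-0.  0. -1.] w 50.0 gf 29.8 F [ 0.1  0.4 -1.5]
rim outer L [ 33.6 -32.4]
rim outer R [33.6 32.6]
inner L [ 28.9 -27.9]
inner R [28.9 27.2]
tile top L [ 26.2 -23.2]
tile top R [24.5 24.8]
bot L [ 24.5 -25.1]
bot R [23.5 27.3]
tray edge [35.9  0.5]
gripedgeL [28.9 73.9]
t 12.0 p [609.6 -32.1  39.1] yawY -96.3 z [-0.  0. -1.] w 50.0 gf 29.8 F [ 0.1  0.4 -1.5]
tool shift [ 0.4  0.2 31.1]
```

```bash
python3 -m handwheel '[[1,-0.4,0,0,0,0,1],[0,0,15,0,0,0,1],[0,0,14,0,0,0,1],[0,0,4,0,0,0,1],[0,0,2,0,0,0,1],[0,0,0,0,0,0,1]]'; python3 -m handwheel '[[0,0,1.5,0,0,0,1],[0,0,0,0,0,0,1],[0,0,0,0,0,0,1]]'
```

```text
t: 12.75
ee_pos: [611.0, -31.8, 4.2]
orientation: [-3.137, 0.176, -0.0]
ft_force: [0.7, -0.1, -1.4]
width: 50.0
grasp_force: 29.8
t: 13.12
ee_pos: [611.0, -31.8, 3.0]
orientation: [-3.137, 0.176, -0.0]
ft_force: [-1.3, 1.0, -1.9]
width: 49.5
grasp_force: 29.8
```

```bash
python3 -m handwheel '[[0,0,1.5,0,0,0,1],[0,0,0,0,0,0,1]]'; python3 -m handwheel '[[0,0,0.8,0,0,0,1],[0,0,0,0,0,0,1]]'
```

```text
t: 13.38
ee_pos: [610.8, -31.8, 1.2]
orientation: [-3.137, 0.176, 0.0]
ft_force: [0.4, 0.4, -1.1]
width: 50.0
grasp_force: 29.8
t: 13.62
ee_pos: [610.9, -31.8, 0.5]
orientation: [3.137, -0.176, 0.0]
ft_force: [-0.6, -0.7, -0.0]
width: 49.9
grasp_force: 29.8
```

```bash
python3 -m handwheel '[[0,0,0,0,0,0,0],[0,0,0,0,0,0,0],[0,0,0,0,0,0,0],[0,0,0,0,0,0,0],[0,0,-10,0,0,0,0],[0,0,-30,0,0,0,0],[0,0,-40,0,0,0,0],[0,0,0,0,0,0,0]]'; python3 -c "
from h import *
im=grab('wrist','w6');state()
a=im['frame'];cv2.imwrite('pics/w6b.png',cv2.resize(a[60:360,160:560],(800,600),interpolation=cv2.INTER_CUBIC))"
```

```text
t: 14.62
ee_pos: [613.6, -32.0, 84.3]
orientation: [3.137, -0.176, 0.011]
ft_force: [-0.3, -0.5, -0.2]
width: 87.5
grasp_force: 0.0
t 14.68 p [612.1 -31.9  82.4] yawY -96.43 z [ 0.004 -0.    -1.   ] w 87.8 gf 0.0 F [-0.8 -0.  -0. ]
```

View pics/w6b.png

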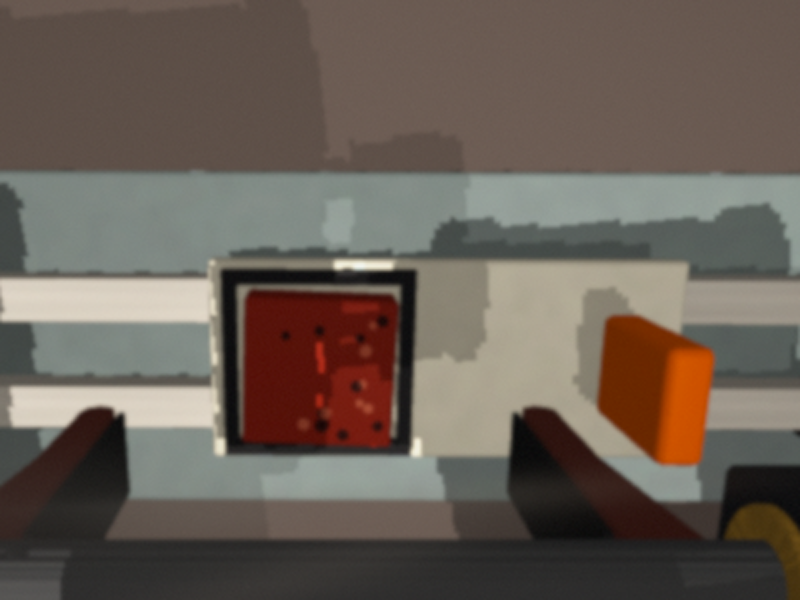

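The tile is seated in the pocket, inside the rim at columns 243–398 and rows 290–447. The grip's top face has corners at about (668,350), (713,350), (698,464) and (657,462).

```bash
python3 -c "
from h import *
im=load('w6');Q=lambda c,z:pix2w(im,160+(c[0]+.5)/2-.5,60+(c[1]+.5)/2-.5,z)
g=np.mean([Q(c,83) for c in [(668,350),(713,350),(698,464),(657,462)]],0);print('grip',g)
r=np.mean([Q(c,36) for c in [(221,270),(416,270),(410,455),(228,453)]],0);print('rim',r, 'grip from rim',r[:2]-105*np.array([.1115,.9938]))
t=np.mean([Q(c,49) for c in [(245,292),(398,295),(393,446),(243,443)]],0);print('tile',t)
need(598.2,-137,40)"
```

```text
grip [ 599.24033875 -134.72296183   83.        ]
rim [610.76023401 -31.92022581  36.        ] grip from rim [ 599.05273401 -136.26922581]
tile [612.14121892 -32.37863028  49.        ]
t 14.68 p [612.1 -31.9  82.4] yawY -96.43 z [ 0.004 -0.    -1.   ] w 87.8 gf 0.0 F [-0.8 -0.  -0. ]
tool shift [ -2.2 106.   42.4]
```

```bash
python3 -m handwheel '[[0,52,0,0,0,0,0],[-1,52,0,0,0,0,0],[0,0,0,0,0,0,0],[0,0,0,0,0,0,0]]'; python3 -c "
from h import *
need(599,-135.7,27.6)"
```

```text
t: 15.18
ee_pos: [597.4, -134.6, 79.5]
orientation: [-3.136, 0.177, 0.003]
ft_force: [-0.1, -0.2, 0.1]
width: 87.7
grasp_force: 0.0
t 15.18 p [ 597.4 -134.6   79.5] yawY -96.47 z [-0.002  0.001 -1.   ] w 87.7 gf 0.0 F [-0.1 -0.2  0.1]
tool shift [ 1.8  0.9 51.9]
```

```bash
python3 -m handwheel '[[1,1,20,0,0,0,0],[0,0,20,0,0,0,0],[0,0,12,0,0,0,0],[0,0,0,0,0,0,1],[0,0,0,0,0,0,1],[0,0,0,0,0,0,1],[0,0,0,0,0,0,1],[0,0,0,0,0,0,1],[0,0,0,0,0,0,1],[0,0,0,0,0,0,1]]'; python3 -m handwheel '[[0,0,0,0,0,0,1],[0,0,0,0,0,0,1],[0,0,0,0,0,0,1]]'; python3 -c "
from h import *
o,M=state();im=grab('wrist','w7')
a=im['frame'];cv2.imwrite('pics/w7b.png',cv2.resize(a,(480,360)))"
```

```text
t: 16.42
ee_pos: [599.1, -136.1, 28.5]
orientation: [3.137, -0.176, 0.0]
ft_force: [-0.7, -0.5, 0.5]
width: 21.1
grasp_force: 0.0
t: 16.8
ee_pos: [599.1, -136.1, 28.5]
orientation: [-3.137, 0.176, -0.0]
ft_force: [0.4, -1.0, 0.3]
width: 13.4
grasp_force: 30.0
t 16.8 p [ 599.1 -136.1   28.5] yawY -96.44 z [ 0.  0. -1.] w 13.4 gf 30.0 F [ 0.4 -1.   0.3]
```

View pics/w7b.png

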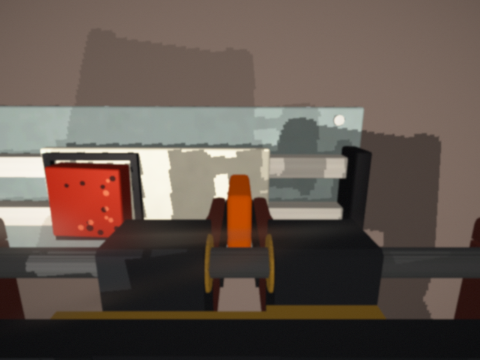

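The grip is held (13.4 mm, 30 N) and the tile sits in its pocket on the left. About 172 mm to slide; first 150 mm along tool -y.

```bash
python3 -m handwheel '[[0,-10,0,0,0,0,1],[0,-18,0,0,0,0,1],[0,-20,0,0,0,0,1],[0,-20,0,0,0,0,1],[0,-20,0,0,0,0,1],[0,-20,0,0,0,0,1],[0,-18,0,0,0,0,1],[0,-14,0,0,0,0,1],[0,-8,0,0,0,0,1],[0,0,0,0,0,0,1]]'; python3 -m handwheel '[[0,0,0,0,0,0,1],[0,0,0,0,0,0,1]]'
```

```text
t: 18.1
ee_pos: [616.3, 12.0, 28.5]
orientation: [-3.136, 0.176, -0.002]
ft_force: [5.1, 1.0, -4.1]
width: 13.6
grasp_force: 30.0
t: 18.35
ee_pos: [616.2, 11.4, 28.5]
orientation: [-3.136, 0.177, -0.002]
ft_force: [4.9, 0.5, -3.9]
width: 13.6
grasp_force: 30.0
```

```bash
for a in 1; do python3 -m handwheel '[[0.5,-3,0,0,0,0,1],[0,-3,0,0,0,0,1],[0,0,0,0,0,0,1]]'; python3 -m handwheel '[[0,-2,0,0,0,0,1],[0,0,0,0,0,0,1]]'; python3 -m handwheel '[[0,-2,0,0,0,0,1],[0,0,0,0,0,0,1]]';python3 -m handwheel '[[0,-1,0,0,0,0,1],[0,0,0,0,0,0,1]]';python3 -m handwheel '[[0,-1,0,0,0,0,1],[0,0,0,0,0,0,1]]'; done | grep -E "ee_pos|ft"
```

```text
ee_pos: [616.9, 17.3, 28.5]
ft_force: [4.5, 0.9, -1.8]
ee_pos: [617.1, 19.0, 28.5]
ft_force: [3.4, -0.5, -3.2]
ee_pos: [617.4, 21.0, 28.5]
ft_force: [3.6, 0.1, -2.8]
ee_pos: [617.4, 21.9, 28.5]
ft_force: [4.5, -2.0, -2.5]
ee_pos: [617.5, 22.9, 28.5]
ft_force: [3.9, -0.5, -1.8]
```

```bash
(python3 -m handwheel '[[0,-1,0,0,0,0,1],[0,0,0,0,0,0,1]]'; python3 -m handwheel '[[0,-1,0,0,0,0,1],[0,0,0,0,0,0,1]]';python3 -m handwheel '[[0,-1,0,0,0,0,1],[0,0,0,0,0,0,1]]';python3 -m handwheel '[[0,-1,0,0,0,0,1],[0,0,0,0,0,0,1]]';python3 -m handwheel '[[0,-1,0,0,0,0,1],[0,0,0,0,0,0,1]]') | grep -E "ee_pos|ft"
```

```text
ee_pos: [617.7, 23.9, 28.5]
ft_force: [4.4, -1.5, -3.5]
ee_pos: [617.8, 24.8, 28.5]
ft_force: [4.3, -2.0, -1.0]
ee_pos: [617.8, 25.2, 28.5]
ft_force: [3.1, -5.8, -1.6]
ee_pos: [617.8, 25.6, 28.5]
ft_force: [2.9, -8.0, -1.2]
ee_pos: [617.9, 25.9, 28.5]
ft_force: [2.2, -10.8, -0.5]
```

```bash
(python3 -m handwheel '[[0,-1,0,0,0,0,1],[0,0,0,0,0,0,1]]'; python3 -m handwheel '[[0,-1,0,0,0,0,1],[0,0,0,0,0,0,1]]';python3 -m handwheel '[[0,-1,0,0,0,0,1],[0,0,0,0,0,0,1]]') | grep -E "ee_pos|ft"
```

```text
ee_pos: [618.1, 27.5, 28.5]
ft_force: [3.6, -7.0, -1.8]
ee_pos: [618.2, 29.0, 28.5]
ft_force: [2.7, -5.1, -2.5]
ee_pos: [618.4, 30.6, 28.5]
ft_force: [3.4, -3.1, -1.8]
```

```bash
(python3 -m handwheel '[[0,-1,0,0,0,0,1],[0,0,0,0,0,0,1]]'; python3 -m handwheel '[[0,-1,0,0,0,0,1],[0,0,0,0,0,0,1]]';python3 -m handwheel '[[0,-1,0,0,0,0,1],[0,0,0,0,0,0,1]]') | grep -E "ee_pos|ft"
```

```text
ee_pos: [618.6, 31.9, 28.5]
ft_force: [3.6, -0.8, -2.3]
ee_pos: [618.7, 33.2, 28.5]
ft_force: [3.8, 0.4, -1.5]
ee_pos: [618.9, 34.1, 28.5]
ft_force: [4.2, 0.3, -1.6]
```

```bash
(python3 -m handwheel '[[0,-0.7,0,0,0,0,1],[0,0,0,0,0,0,1]]'; python3 -m handwheel '[[0,-0.7,0,0,0,0,1],[0,0,0,0,0,0,1]]') | grep -E "ee_pos|ft"
```

```text
ee_pos: [618.9, 34.6, 28.5]
ft_force: [4.8, -0.4, -2.9]
ee_pos: [619.0, 35.3, 28.5]
ft_force: [5.0, 0.8, -2.1]
```

```bash
python3 -m handwheel '[[0,-0.7,0,0,0,0,1],[0,0,0,0,0,0,1],[0,0,0,0,0,0,1]]' | grep -E "ee_pos|ft"; python3 -m handwheel '[[0,-0.7,0,0,0,0,1],[0,0,0,0,0,0,1],[0,0,0,0,0,0,1]]'
```

```text
ee_pos: [619.0, 35.7, 28.5]
ft_force: [4.7, -1.9, -2.0]
t: 23.72
ee_pos: [619.1, 36.3, 28.5]
orientation: [3.136, -0.176, 0.0]
ft_force: [4.0, -2.5, -1.7]
width: 13.6
grasp_force: 30.0
```

```bash
python3 -m handwheel '[[0,-0.7,0,0,0,0,1],[0,0,0,0,0,0,1],[0,0,0,0,0,0,1]]'|grep -E "ee_pos|ft"; python3 -c "
from h import *
import time
o,M=state();im=grab('side','s9');grab('top','t9');a=im['frame'][170:320,200:400];cv2.imwrite('pics/s9b.png',cv2.resize(a,(800,600),interpolation=cv2.INTER_CUBIC));state()"
```

```text
ee_pos: [619.1, 36.5, 28.5]
ft_force: [3.9, -3.4, -1.6]
t 24.1 p [619.1  36.5  28.5] yawY -96.43 z [-0.    -0.001 -1.   ] w 13.8 gf 30.0 F [ 3.9 -3.4 -1.6]
t 24.2 p [619.1  36.6  28.5] yawY -96.42 z [-0.    -0.001 -1.   ] w 13.4 gf 30.0 F [ 4.1 -4.1 -1.3]
```

The second resistance has started (0 to -4 N from y ≈ 35.7). That is about 12 mm past the first onset, so the ball is in the notch. Easing off slightly and holding.

```bash
python3 -m handwheel '[[0,0.7,0,0,0,0,1],[0,0,0,0,0,0,1],[0,0,0,0,0,0,1],[0,0,0,0,0,0,1],[0,0,0,0,0,0,1],[0,0,0,0,0,0,1],[0,0,0,0,0,0,1],[0,0,0,0,0,0,1],[0,0,0,0,0,0,1],[0,0,0,0,0,0,1]]'; python3 -c "
from h import *
state();print(ctrl.close_job())"
```

```text
t: 25.45
ee_pos: [619.1, 36.4, 28.5]
orientation: [3.136, -0.176, 0.0]
ft_force: [4.3, -2.0, -2.1]
width: 13.8
grasp_force: 30.0
t 25.45 p [619.1  36.4  28.5] yawY -96.42 z [ 0. -0. -1.] w 13.8 gf 30.0 F [ 4.3 -2.  -2.1]
the job is handed in; nothing more can be done
None
```

The granite sample lies in the tray's pocket, the tray is in the notch by force feel, the orange grip is still held at 30 N, and the job was handed in at 25.5 s; no verdict came back.

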